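# Click the controller box flap shut, snap the battery cover on and keep it pressed

## Robot

A 6-joint arm with a two-finger parallel gripper is mounted at the origin on the work surface. World frame = base frame: x ahead of the robot, y to its left, z up, the work surface at z = 0. Lengths are in m, angles in rad, forces in N, time in s.
With the tool pointing down it reaches from about 0.325 to 0.925 m from the base axis. Payload 3.1 kg.
Tool frame: the origin (TCP) lies at the very end of the fingers, on their centre line; the grasp point (between the pads) lies 19 mm behind it; z points along the fingers, y is the direction in which the jaws open and shut (so a half turn about z gives the same grasp; the last joint's range is limited). The gripper opens to 85 mm and grips with 20 to 120 N. Pads are 22 mm wide; open, the fingers measure 114 mm over their backs; the gripper's body (76 mm by 85 mm) begins 54 mm behind the grasp point. The pads swing forward as they close: fully open they stand 13 mm farther back than shut.
Start: joints at [-1.226, 0.217, 1.613, -0, 1.311, -0.112], TCP at [0.276, -0.561, 0.231] pointing down, gripper open.
Joint ranges: [-2.75, 2.75], [-0.78, 2.1], [0.31, 2.55], [-1.13, 4.27], [0.13, 2.63], [-2.58, 2.58]. Speed limits (rad/s): [2.79, 2.79, 3.14, 3.14, 3.14, 3.14].

## Interface

Orientations are given as a rotation vector (axis times angle).
In Python, from rig import robot gives the robot as it stands. The module is installed in compiled form; this text tells all that it offers.
- The arm moves only by the tool play_rows, never from a script. Its argument "steps" is a list of rows, each a list of 7 numbers: the shift along the tool's x, y, z scaled (see below), then the turn, a rotation vector about the tool's x, y, z scaled (see below), then the opening, from 0 (shut) to 1 (fully open). A call has 1 to 12 rows; each row shifts and turns the commanded pose from where the row before left it, along the tool's axes as they then stand; what a row does not reach is not made up. The controller multiplies each number of a shift by 0.25 m and each number of a turn by 2 rad. A row lasts 1/10 s, in which the tool goes at most 50 mm and 8.59 degrees, less where a joint would pass 70% of its speed; a pose out of reach is approached as far as the arm can. A call with a number of a shift or a turn outside -1 to 1 is refused whole. A call with a gripper value outside its range is refused whole. The fingers move at their own pace and stop on an object; the grip force is fixed at half the most. Time passes only in rows, so rows that do not move let the fingers close. It gives the time, the measured TCP pose, the force and the opening at its end, in the units of the state.
- robot.get_obs(): the state, without advancing time (a new reading comes with each control period).
- robot.grab_frame(name): name is "scene" or "side" or "wrist"; returns the picture (420x560x3 uint8, red, green, blue); there is no depth.
- robot.camera_params(name): a dict with "mtx" (3x3 intrinsics, pixels), "xyz" and "attitude" of the camera in the world; the wrist camera has in their place "mount" (4x4, takes a point from camera to tool coordinates, whose origin is the TCP and whose axes are the flange's). Camera axes: x right, y down, z forward; pixel columns grow to the right and rows downward; lengths in m; the calibration is good to about 2 mm. A picture is of the moment at which its call begins: read the wrist's pose just before it. camera_params takes no time and is no camera call.
- robot.close_job(): hands the job in, once; it reports no verdict.
The state is a dict: "time": time; "joint_positions": joint angles; "joint_vel": joint speeds; "joint_efforts": joint torques, N m; "eef_pos": TCP position; "orientation": TCP orientation; "ft_force": force on the tool from outside, world axes, zero at the start; "torque": the same for the moment, N m; "gripper_width": finger opening in m.
Only numpy, scipy, OpenCV 4.12 (cv2) and the standard library are available. Lean on these libraries where they do the work, as an engineer would, in place of code of your own. Each camera call takes 0.05 s, during which the arm holds its last target. There are 200 camera calls.

## Task

Close up the grey controller box: first press its hinged blue flap down until the orange catch clicks over its edge and holds it, then take the loose white battery cover by its blue rib and press it onto the open bay until both latches snap. Finish while still pressing the cover down firmly so that its plate stays flush on the rim: do not ease off, for it springs up a few millimetres without your push. The flap stays shut and the other things on the bench stay where they are.

Things in the scene. Friction and masses are not known exactly. Their poses are not given: they have to be found in the camera images.
- case: the grey controller case, fixed to the bench: 132 mm (x) x 200 mm (y) x 50 mm high, z up; origin at the centre of its underside. Its front (-x, towards the robot) carries the orange catch post of the flap; the flap covers its +y half, the open battery bay is in its -y half
- seat (a point): centre of the battery bay at rim height (50 mm above the bench), axes as the case; the underside of the cover's plate comes to lie here. Bay opening 88 mm (x) x 58 mm (y), its upper 9 mm flared 4 mm outward all round as a lead-in. In the middle of its front and back walls a sprung orange latch roller, 38 mm wide, juts 4 mm into the bay 7.5 mm below the rim
- cradle (a joint): how far the black rubber spring cradle in the bay is pushed down, m. 0 free (its top 15.5 mm below the rim); the cover's legs reach it with the plate 8.5 mm above the rim. About 0.003 with the cover snapped in but not pressed, 0.0085 with the plate flush on the rim. About 1.2 N/mm, so 10 N at flush
- cover_rib (a point): centre of the cover's grip rib: a blue upright rib 14 mm thick (x) x 60 mm long (y) x 26 mm high. z up. The point is 13 mm below the rib's top, 13 mm above the plate's top face, 18 mm above its underside, and 42 mm above the bench at the start. With the plate pressed home it is 18 mm above the seat; snapped but not pressed, about 23 mm
- cover: the loose snap cover, 75 to 125 g, standing on its legs; origin centred between the leg bottoms, 42 mm under the rib's centre. White plate 112 (x) x 84 (y) x 5 mm, rib on top. Two legs under its x ends, 24 mm long, 53 mm wide (y), outer faces 77 mm apart; beads on them 18 mm below the plate make it 84 mm. Goes on with its x along the seat's x, either way round
- latch (a point): the middle of the front orange latch roller, on its axis, at the bay's front wall, axes as the case; the back one lies 88 mm along +x. The beads meet the rollers with the plate about 16 mm above the rim; pushing past takes about 8 to 18 N, and the force drops with the plate about 10 mm above the rim
- flap (a joint): opening angle of the hinged blue flap over the case's +y half, rad: 0 shut; starts 0.5 to 0.8 open, free edge up and towards the robot. A spring lifts it again (about 1 N at the edge) unless it has clicked under the catch; the last few mm take about 4 to 8 N at its free edge
- case_hinge (a point): middle of the flap's hinge axis at the back of the case, 52 mm above the bench; axes as the case (does not turn with the flap). The flap is 4 mm thick, 80 mm wide (y) and reaches 106 mm from here towards -x when shut
- flap_edge (a point): point on the flap's upper face in the middle of its width, 90 mm from the hinge axis, 16 mm from its free edge; turns with the flap. When shut it is 54 mm above the bench. The orange catch post, 60 mm high, stands 20 to 27 mm beyond it towards -x
- meter: bystander: yellow multimeter, 150 x 74 x 32 mm, lying face up on the bench; origin at the centre of its underside
- driver: bystander: screwdriver with orange handle, 160 mm long, about 25 mm high, lying on the bench between robot and case; origin at its underside
- tape: bystander: roll of pale tape, 90 mm across, 22 mm high, lying flat; origin at the centre of its underside
- bottle: bystander: green drinking bottle, 68 mm across, 210 mm tall, standing; origin at the centre of its underside
- pliers: bystander: pliers with orange handles, about 140 mm long and 13 mm high, lying on the bench; origin at the rivet, underside
- carton: bystander: small cardboard carton 100 x 130 x 70 mm; origin at the centre of its underside
Mind the look-alikes: they are no part of the job. Several things look just like the cover: the one meant starts farthest to the robot's right.

How it is judged:
On the way, in this order (a step that is already met when the one before it is completed fails the run):
1. the flap is down and caught by its catch (value of joint flap below 0.05 rad), for 0.3 s.
2. the cover has snapped into the bay (z of cover_rib in the frame of seat between 0.012 and 0.026 m and horizontal distance between cover_rib and seat below 0.006 m and angle between cover_rib's own z axis and vertical below 0.1 rad and angle between the x axis of cover_rib and the x axis of seat, either way round below 0.12 rad and value of joint flap below 0.06 rad), for 0.2 s.
At the end, for the whole second after the job is handed in: Flap shut (under 0.06 rad). Cover snapped in: rib within 6 mm of the bay centre, turned under 0.12 and tilted under 0.1 rad. The robot still touches it (over 3 N) and presses it: rib under 20.5 mm above the seat, cradle down by more than 6.5 mm (all of step 2 and value of joint cradle between 0.0065 and 0.0115 m and z of cover_rib in the frame of seat below 0.0205 m and contact force between any of the fingers, the arm and cover above 3 N); the arm keeps its last pose, push and grip.
It fails at once if another thing on the bench is shifted by more than 40 mm (distance of any of meter, driver, tape, bottle, pliers, carton from where it was at the start of the episode above 0.04 m).
It also fails if it takes over 59 s, if anything falls off the work surface, if the arm or the gripper's body presses on something with over 40 N, if the wrist force passes 120 N, or if a joint passes its speed limit or range.

## Working session

There is one attempt and no reset: what is moved stays moved. The work goes in short steps, Python scripts to look and compute and a tool call to move; the robot and the scene stay as the last step left them, time stands still between calls to the robot, and variables do not carry over. Pictures are saved under pics/ and viewed, on a budget of 10 in all, crops included, one or two more only if the job needs it, and the job is handed in when it is done.

Besides the shell and the picture viewer there is one more tool, called as name(argument=value, ...) on one line, values as JSON. play_rows: Moves the arm, as the interface text tells. Shifts and turns lie within -1 to 1; 1 stands for 0.25 m of shift or 2 rad of turn. Its arguments: {"type":"object","properties":{"steps":{"type":"array","items":{"type":"array","items":{"type":"number","minimum":-1,"maximum":1}}}},"required":["steps"]}

```bash
mkdir -p pics; cat > h.py <<'E'
import numpy as np,cv2
from scipy.spatial.transform import Rotation as R
from rig import robot
def Rm(a):
    a=np.array(a,float)
    return a if a.shape==(3,3) else R.from_rotvec(a).as_matrix()
def cam(n,obs=None):
    p=robot.camera_params(n);K=np.array(p['mtx'])
    if n=='wrist':
        o=obs or robot.get_obs();T=np.eye(4);T[:3,:3]=Rm(o['orientation']);T[:3,3]=o['eef_pos']
        T=T@np.array(p['mount']);return K,T[:3,:3],T[:3,3]
    return K,Rm(p['attitude']),np.array(p['xyz'])
def plane(c,uv,z):
    K,A,t=c;d=A@np.linalg.solve(K,[uv[0],uv[1],1.]);return t+d*(z-t[2])/d[2]
def proj(c,P):
    K,A,t=c;q=K@(A.T@(np.array(P,float)-t));return q[:2]/q[2]
def snap(n,f):
    im=robot.grab_frame(n)[:,:,::-1].copy();cv2.imwrite('pics/'+f,im);return im
E
python3 - <<'E'
from h import *
for n in('scene','side','wrist'):
    print(n,robot.camera_params(n))
o=robot.get_obs();print(o)
a=snap('scene','s0.png');b=snap('side','d0.png')
snap('wrist','w0.png')
E
```

```text
scene {'mtx': array([[491.15206089,   0.        , 284.49982338],
       [  0.        , 491.15206089, 197.29896915],
       [  0.        ,   0.        ,   1.        ]]), 'xyz': array([1.26157181, 0.51344277, 0.8671734 ]), 'attitude': array([-1.26691647, -2.24486164,  0.96887463])}
side {'mtx': array([[420.29026834,   0.        , 272.08840286],
       [  0.        , 420.29026834, 205.47304468],
       [  0.        ,   0.        ,   1.        ]]), 'xyz': array([0.39126356, 0.77965334, 0.85593586]), 'attitude': array([-0.30014794,  2.84966075, -1.12623533])}
wrist {'mtx': array([[310.86393419,   0.        , 278.69323367],
       [  0.        , 310.86393419, 205.76469098],
       [  0.        ,   0.        ,   1.        ]]), 'mount': array([[ 8.22860307e-05, -9.57637956e-01, -2.87974892e-01,
         7.20342696e-02],
       [ 9.99999964e-01,  5.69013407e-06,  2.66818189e-04,
         1.40286581e-04],
       [-2.53876610e-04, -2.87974904e-01,  9.57637922e-01,
        -1.43021864e-01],
       [ 0.00000000e+00,  0.00000000e+00,  0.00000000e+00,
         1.00000000e+00]])}
{'time': 0.0, 'joint_positions': array([-1.22622067e+00,  2.17804496e-01,  1.61494442e+00, -9.01817205e-06,
        1.31128442e+00, -1.12187996e-01]), 'joint_vel': array([ 0.00049702, -0.00022334,  0.0010138 ,  0.00148118, -0.00230536,
        0.00040447]), 'joint_efforts': array([ 4.23804931e-04, -3.96838653e+01, -3.03854835e+01, -1.95179532e-04,
        9.58839606e-03, -2.25473229e-05]), 'eef_pos': array([ 0.27539899, -0.56013882,  0.22993167]), 'orientation': array([-3.05765699e+00, -7.10716731e-01,  4.57705445e-04]), 'ft_force': array([ 0.14463786, -0.26773601,  0.61545113]), 'torque': array([-0.0236605 , -0.01196054,  0.05857367]), 'gripper_width': 0.0852887763888728}
```

View pics/s0.png

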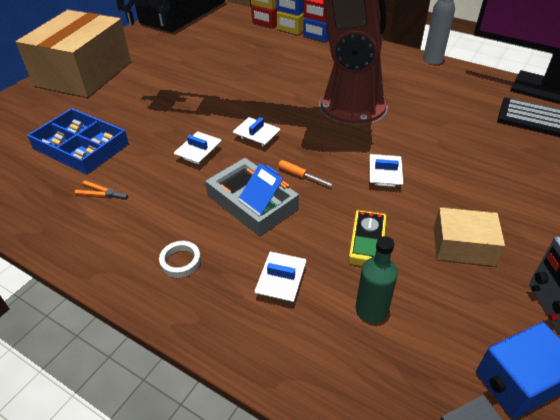

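View pics/d0.png

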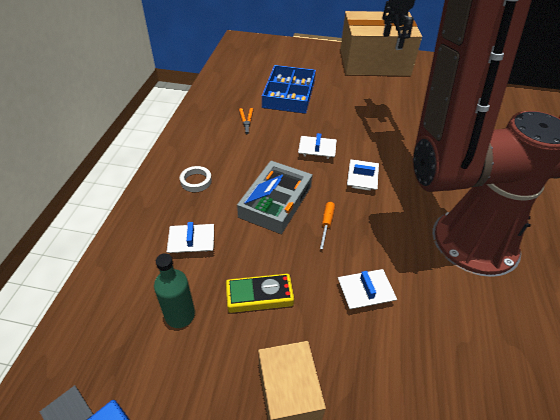

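Scene view: four cover look-alikes at (198,147), (257,131), (386,170) and (282,277); the case is at about (252,195) with its flap up. In the side view the case is at (275,195). I'll measure the covers and the case, then enlarge.

```bash
python3 - <<'E'
from h import *
for n,f in(('scene','s0.png'),('side','d0.png')):
    im=cv2.imread('pics/'+f);c=cam(n);h=cv2.cvtColor(im,cv2.COLOR_BGR2HSV)
    b=cv2.inRange(h,(105,150,60),(125,255,255))
    N,l,s,ce=cv2.connectedComponentsWithStats(b)
    for i in range(1,N):
        if 40<s[i,4]<700: print(n,'blue',ce[i].round(),s[i,4],'z.042',plane(c,ce[i],.042).round(3))
a=cv2.imread('pics/s0.png')[95:245,165:315];b=cv2.imread('pics/d0.png')[120:270,215:365]
A=np.hstack([cv2.resize(x,None,fx=2.65,fy=2.65,interpolation=cv2.INTER_CUBIC) for x in(a,b)])
cv2.imwrite('pics/c1.png',A);print(A.shape)
E
```

```text
scene blue [292.   7.] 192 z.042 [-0.475 -0.505  0.042]
scene blue [134.  12.] 62 z.042 [-0.107 -1.037  0.042]
scene blue [316.  30.] 280 z.042 [-0.341 -0.322  0.042]
scene blue [256. 125.] 127 z.042 [ 0.3   -0.168  0.042]
scene blue [197. 142.] 149 z.042 [ 0.45  -0.267  0.042]
scene blue [386. 164.] 179 z.042 [0.27  0.223 0.042]
scene blue [281. 271.] 276 z.042 [0.714 0.169 0.042]
side blue [318. 142.] 64 z.042 [ 0.453 -0.262  0.042]
side blue [364. 170.] 174 z.042 [ 0.305 -0.164  0.042]
side blue [263. 189.] 323 z.042 [ 0.572 -0.022  0.042]
side blue [190. 234.] 128 z.042 [0.716 0.17  0.042]
side blue [368. 284.] 209 z.042 [0.275 0.226 0.042]
side blue [109. 412.] 458 z.042 [0.718 0.597 0.042]
(398, 796, 3)
```

View pics/c1.png

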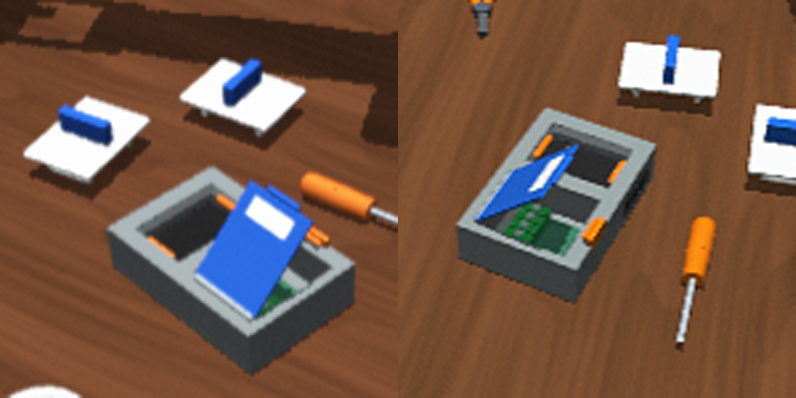

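The cover meant is the one at scene (198,147), side (318,142): its y of −0.265 is the lowest, against −0.166, +0.17 and +0.22 for the others. The crop shows it clearly, at left in the scene half. Next I'll get the poses from the corners.

```bash
python3 - <<'E'
from h import *
cs=cam('scene');cd=cam('side')
S=lambda p:(p[0]/2.653+165,p[1]/2.653+95); D=lambda p:((p[0]-398)/2.653+215,p[1]/2.653+120)
def show(nm,c,pts,z):
    P=np.array([plane(c,p,z) for p in pts])
    print(nm,P.round(4)[:,:2].tolist(),'mean',P.mean(0).round(4),'sides',np.linalg.norm(P-np.roll(P,-1,0),axis=1).round(3),
     'angs',[round(float(np.degrees(np.arctan2(*(P[(i+1)%4]-P[i])[1::-1]))),1) for i in range(4)])
# order: front-right(-x,-y), back-right(+x,-y), back-left(+x,+y), front-left
show('case s',cs,[S(p) for p in[(212,168),(108,232),(250,335),(355,265)]],.05)
show('case d',cd,[D(p) for p in[(655,148),(546,110),(459,227),(575,265)]],.05)
show('cov s',cs,[S(p) for p in[(85,97),(25,150),(90,181),(150,122)]],.029)
for n,f,c,x in(('scene','s0.png',cs,(165,125,225,170)),('side','d0.png',cd,(295,130,340,162))):
    im=cv2.imread('pics/'+f);w=np.zeros(im.shape[:2],np.uint8);h=cv2.cvtColor(im,cv2.COLOR_BGR2HSV)
    m=cv2.inRange(h,(0,0,150),(180,70,255))|cv2.inRange(h,(105,120,60),(125,255,255));k=w.copy();k[x[1]:x[3],x[0]:x[2]]=m[x[1]:x[3],x[0]:x[2]]
    pts=np.argwhere(cv2.inRange(h,(0,0,150),(180,70,255))&k)[:,::-1]
    P=np.array([plane(c,p,.029)[:2]*1000 for p in pts],np.float32);print(n,len(pts),'rect',cv2.minAreaRect(P))
    b=np.argwhere(cv2.inRange(h,(105,120,60),(125,255,255))&k)[:,::-1]
    B=np.array([plane(c,p,.055)[:2]*1000 for p in b],np.float32);print('rib@top',cv2.minAreaRect(B))
E
```

```text
case s [[0.4502, -0.1037], [0.5798, -0.1334], [0.6231, 0.0554], [0.4992, 0.0891]] mean [ 0.5381 -0.0232  0.05  ] sides [0.133 0.194 0.128 0.199] angs [-12.9, 77.1, 164.8, -104.3]
case d [[0.4478, -0.0959], [0.5732, -0.1305], [0.6211, 0.0598], [0.4998, 0.0841]] mean [ 0.5355 -0.0206  0.05  ] sides [0.13  0.196 0.124 0.187] angs [-15.4, 75.9, 168.7, -106.1]
cov s [[0.3991, -0.3084], [0.5048, -0.3032], [0.51, -0.2135], [0.3991, -0.2205]] mean [ 0.4533 -0.2614  0.029 ] sides [0.106 0.09  0.111 0.088] angs [2.8, 86.7, -176.4, -90.0]
scene 656 rect ((453.70465087890625, -264.74957275390625), (121.16277313232422, 88.55170440673828), 3.087794542312622)
rib@top ((463.30517578125, -255.7764892578125), (32.4177360534668, 76.87036895751953), 0.36127784848213196)
side 575 rect ((452.5535583496094, -259.9180603027344), (114.28632354736328, 85.10153198242188), 2.8485376834869385)
rib@top ((451.4845886230469, -246.87193298339844), (12.749710083007812, 84.89813995361328), 1.8010735511779785)
```

play_rows(steps=[[0,0,0,0,0,-0.0727,0],[0,0,0,0,0,-0.0727,0],[0,0,0,0,0,-0.0727,0],[0,0,0,0,0,-0.0727,0],[0,0,0,0,0,-0.0727,0],[0,0,0,0,0,-0.0727,0]])

```text
time: 0.75
eef_pos: [0.2756, -0.5606, 0.2307]
orientation: [-2.466, -1.944, -0.001]
ft_force: [0.2, -0.1, -0.6]
gripper_width: -0.0002
```

play_rows(steps=[[0.17,0.028,0,0,0,0,0],[0.17,0.028,0,0,0,0,0],[0.17,0.028,0,0,0,0,0],[0.17,0.028,0,0,0,0,0],[0.17,0.028,0,0,0,0,0],[0.17,0.028,0,0,0,0,0],[0.17,0.028,0,0,0,0,0],[0.17,0.028,0,0,0,0,0],[0.17,0.028,0,0,0,0,0],[0.17,0.028,0,0,0,0,0],[0.17,0.028,0,0,0,0,0],[0,0,0,0,0,0,0]])

```text
time: 1.95
eef_pos: [0.4633, -0.121, 0.2311]
orientation: [-2.466, -1.944, -0.003]
ft_force: [1.4, -0.6, 0.3]
gripper_width: -0.0003
```

```bash
cat >> h.py <<'E'
def yaw(o): 
    A=Rm(o['orientation']);return np.degrees(np.arctan2(A[1,0],A[0,0])),np.degrees(np.arccos(-A[2,2]))
def st():
    o=robot.get_obs();print('t',round(float(o['time']),2),'p',np.round(o['eef_pos'],4),'yaw,tilt',np.round(yaw(o),2),'F',np.round(o['ft_force'],1),'w',round(float(o['gripper_width']),4));return o
def go(x,y,z,yw=None):
    o=robot.get_obs();d=Rm(o['orientation']).T@(np.array([x,y,z])-o['eef_pos'])/.25
    t=0 if yw is None else -np.radians((yw-yaw(o)[0]+180)%360-180)/2
    print('total scaled shift',d.round(4),'turn z',round(t,4))
E
python3 - <<'E'
from h import *
o=st();im=robot.grab_frame('wrist')[:,:,::-1];np.save('w1.npy',np.array([*o['eef_pos'],*o['orientation']]))
cv2.imwrite('pics/w1.png',im)
cv2.imwrite('pics/w1b.png',cv2.resize(im,None,fx=1.42,fy=1.42,interpolation=cv2.INTER_CUBIC))
E
```

```text
t 1.95 p [ 0.4633 -0.121   0.2311] yaw,tilt [76.51  0.13] F [ 1.4 -0.6  0.3] w -0.0003
```

View pics/w1b.png

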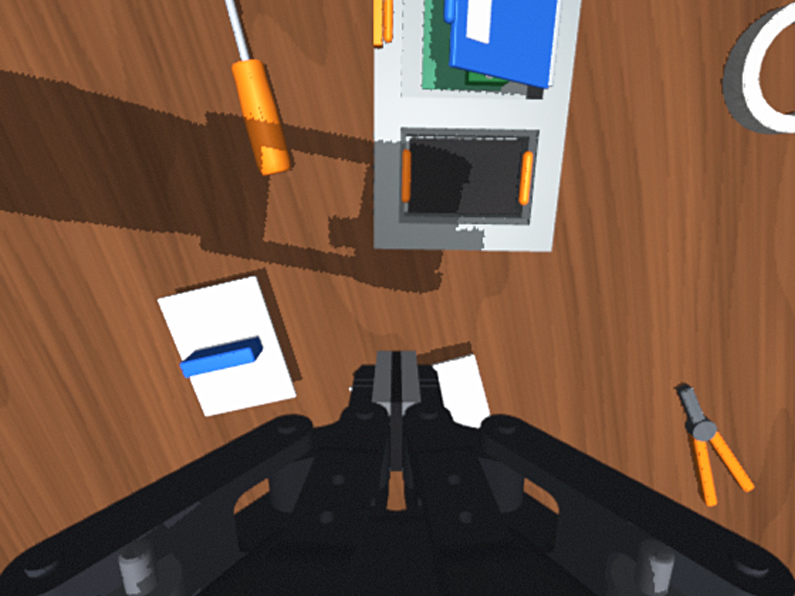

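The wrist view shows the case with the bay between the orange rollers at (406,176) and (526,178), enlarged pixels. The cover is partly behind the gripper at (462,390), and the neighbouring cover is at (228,345).

```bash
python3 - <<'E'
from h import *
v=np.load('w1.npy');c=cam('wrist',{'eef_pos':v[:3],'orientation':v[3:]})
im=cv2.imread('pics/w1.png');h=cv2.cvtColor(im,cv2.COLOR_BGR2HSV)
m=cv2.inRange(h,(8,150,80),(25,255,255))
N,l,s,ce=cv2.connectedComponentsWithStats(m)
Q=[]
for i in range(1,N):
    if s[i,4]>60 and 270<ce[i][0]<385 and ce[i][1]<160:
        p=plane(c,ce[i],.0425);print('orange',ce[i].round(1),s[i,2:],p.round(4), 'at rim-ish .056',plane(c,ce[i],.058).round(4))
        if s[i,1]>80:Q.append(p)
print('latch mid',np.mean(Q,0).round(4),'sep',np.linalg.norm(Q[0]-Q[1]),'ang',np.degrees(np.arctan2(*(Q[1]-Q[0])[1::-1])))
for nm,z,pts in(('flare',.05,[(401,128),(539,130),(531,223),(400,222)]),('case front',.05,[(375,248),(552,251)])):
    P=np.array([plane(c,np.array(p)/1.42,z) for p in pts]);print(nm,P.round(4)[:,:2].tolist(),P.mean(0).round(4),np.linalg.norm(P-np.roll(P,-1,0),axis=1).round(4),np.degrees(np.arctan2(*(P[1]-P[0])[1::-1])))
# bay from flap etc; grey rim mask edges
E
```

```text
orange [285.8 122.9] [  7  38 236] [ 0.4841 -0.062   0.0425] at rim-ish .056 [ 0.4839 -0.0615  0.058 ]
orange [369.6 124.8] [ 10  39 269] [ 0.5678 -0.084   0.0425] at rim-ish .056 [ 0.5637 -0.0825  0.058 ]
latch mid [ 0.526  -0.073   0.0425] sep 0.08660964577936042 ang -14.742065915135518
flare [[0.4878, -0.0307], [0.5802, -0.0542], [0.5653, -0.1165], [0.4722, -0.0935]] [ 0.5264 -0.0737  0.05  ] [0.0953 0.0641 0.0959 0.0646] -14.261138343235789
case front [[0.4497, -0.1079], [0.5775, -0.1409]] [ 0.5136 -0.1244  0.05  ] [0.132 0.132] -14.465935954076949
```

Seat is at about (0.526, −0.0735) with yaw −14.4°; roller separation 87 mm and case width 132 mm match the given sizes. Next I'll move over the flap.

```bash
python3 - <<'E'
from h import *
go(.545,.024,.16,75.6)
E
```

```text
total scaled shift [0.6498 0.1825 0.2839] turn z 0.0073
```

play_rows(steps=[[0.162,0.046,0,0,0,0.0073,0],[0.162,0.046,0,0,0,0,0],[0.162,0.046,0,0,0,0,0],[0.162,0.045,0,0,0,0,0],[0,0,0.14,0,0,0,0],[0,0,0.14,0,0,0,0],[0,0,0,0,0,0,0]])

```text
time: 2.7
eef_pos: [0.5423, 0.0193, 0.1553]
orientation: [-2.481, -1.914, 0.015]
ft_force: [-1.6, 0.6, -1.0]
gripper_width: 0.0002
```

play_rows(steps=[[0,0,0.08,0,0,0,0],[0,0,0.08,0,0,0,0],[0,-0.01,0.06,0,0,0,0],[0,-0.02,0.04,0,0,0,0],[0,-0.02,0.04,0,0,0,0],[0,-0.02,0.04,0,0,0,0],[0,0,0,0,0,0,0]])

```text
time: 3.4
eef_pos: [0.5284, 0.0247, 0.075]
orientation: [-2.485, -1.918, 0.003]
ft_force: [-0.6, 0.7, -0.1]
gripper_width: 0.0002
```

```bash
python3 - <<'E'
from h import *
st();im=snap('side','d2.png');cv2.imwrite('pics/d2b.png',cv2.resize(im[110:290,180:400],None,fx=3,fy=3,interpolation=cv2.INTER_CUBIC))
E
```

```text
t 3.4 p [0.5284 0.0247 0.075 ] yaw,tilt [75.32  0.16] F [-0.6  0.7 -0.1] w 0.0002
```

View pics/d2b.png

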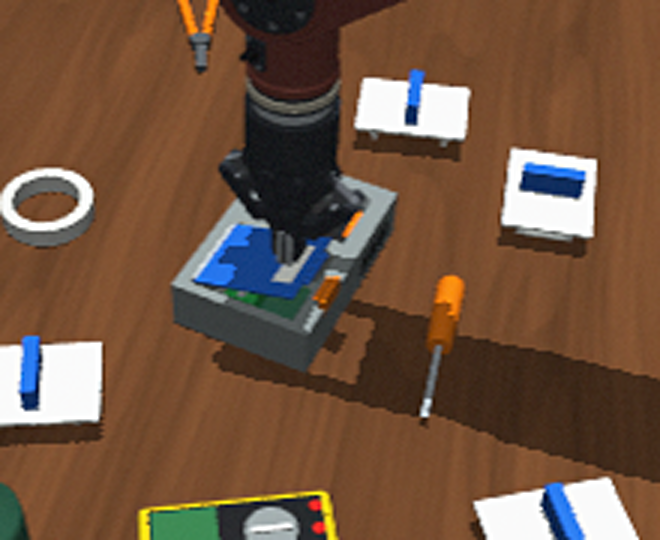

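The finger is on the flap's face, which is nearly down, with the free edge just inside the catch post. Continuing.

play_rows(steps=[[0,-0.013,0.02,0,0,0,0],[0,-0.013,0.02,0,0,0,0],[0,-0.013,0.02,0,0,0,0],[0,-0.01,0.016,0,0,0,0],[0,0,0.008,0,0,0,0],[0,0,0,0,0,0,0]])

```text
time: 4.05
eef_pos: [0.517, 0.0278, 0.0545]
orientation: [-2.485, -1.918, 0.003]
ft_force: [-0.6, 0.5, -0.7]
gripper_width: -0.0001
```

play_rows(steps=[[0,0,0.006,0,0,0,0],[0,0,0.006,0,0,0,0],[0,0,0,0,0,0,0]])

```text
time: 4.35
eef_pos: [0.517, 0.0278, 0.0534]
orientation: [-2.485, -1.918, 0.005]
ft_force: [-4.7, 0.8, 11.9]
gripper_width: 0.0001
```

play_rows(steps=[[0,0,0.006,0,0,0,0],[0,0,0,0,0,0,0]])

```text
time: 4.55
eef_pos: [0.5171, 0.0278, 0.0529]
orientation: [-2.484, -1.918, 0.006]
ft_force: [-9.7, 1.1, 18.6]
gripper_width: 0.0002
```

play_rows(steps=[[0,0,-0.02,0,0,0,0],[0,0,-0.08,0,0,0,0],[0,0,-0.16,0,0,0,0.6],[0,0,-0.16,0,0,0,0.6],[0,0,-0.16,0,0,0,0.6],[0,0,0,0,0,0,0.6]])

```text
time: 5.15
eef_pos: [0.5224, 0.0274, 0.2023]
orientation: [2.481, 1.915, 0.014]
ft_force: [-0.3, -0.0, 0.3]
gripper_width: 0.0512
```

```bash
python3 - <<'E'
from h import *
o=st();np.save('w3.npy',np.array([*o['eef_pos'],*o['orientation']]));snap('wrist','w3.png');b=cv2.imread('pics/w3.png')
im=snap('side','d3.png')
A=cv2.resize(im[140:260,200:340],(520,446));cv2.imwrite('pics/c3.png',np.hstack([A,cv2.resize(b,None,fx=.5,fy=.5)[:446] if 0 else cv2.copyMakeBorder(cv2.resize(b,(280,210)),0,236,0,0,cv2.BORDER_CONSTANT)]))
c=cam('side');cx=np.array([.5384,-.026]);ex=np.array([.9686,-.2487]);ey=np.array([.2487,.9686])
# where shut-flap free-edge corners would be at z .054 (hinge x +52)
for a,bb in((-54,8),(-54,88)): 
    q=proj(c,[*(cx+ex*a/1e3+ey*bb/1e3),.054]);print((q-[200,140])*3.714)
E
```

```text
t 5.15 p [0.5224 0.0274 0.2023] yaw,tilt [75.33  0.67] F [-0.3 -0.   0.3] w 0.0512
[342.80815919 204.75031965]
[295.10319632 278.73909462]
```

View pics/c3.png

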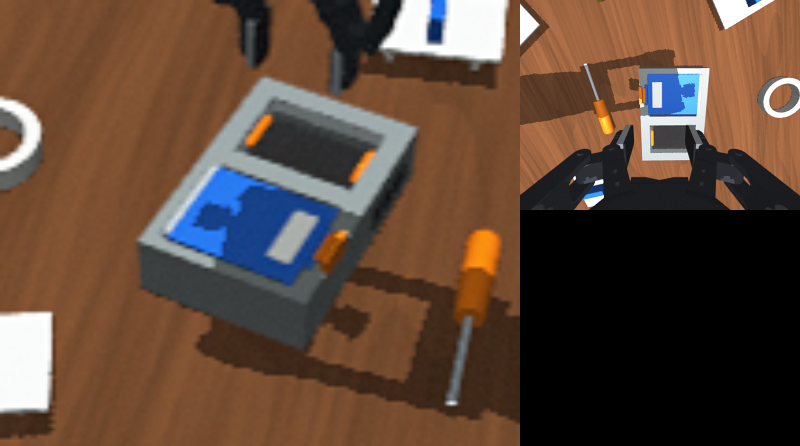

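The side view shows the flap flush and staying shut after release, with its edge under the orange catch. Next I'll take a near look at the cover.

```bash
python3 - <<'E'
from h import *
go(.455,-.335,.20,93)
E
```

```text
total scaled shift [-1.4675  0.1215 -0.0142] turn z -0.1542
```

play_rows(steps=[[-0.163,0.0135,0,0,0,0,0.8],[-0.163,0.0135,0,0,0,0,0.8],[-0.163,0.0135,0,0,0,0,0.8],[-0.163,0.0135,0,0,0,0,0.8],[-0.163,0.0135,0,0,0,0,0.8],[-0.163,0.0135,0,0,0,0,0.8],[-0.163,0.0135,0,0,0,0,0.8],[-0.163,0.0135,0,0,0,0,0.8],[-0.163,0.0135,0,0,0,0,0.8],[0,0,0,0,0,-0.07,0.8],[0,0,0,0,0,-0.07,0.8],[0,0,0,0,0,-0.014,0.8]])

```text
time: 6.45
eef_pos: [0.453, -0.334, 0.1926]
orientation: [-2.159, -2.274, -0.0]
ft_force: [-0.2, -1.1, 0.0]
gripper_width: 0.0683
```

play_rows(steps=[[0,0,0,0,0,0,0.8]])

```text
time: 6.55
eef_pos: [0.4537, -0.3339, 0.1936]
orientation: [-2.163, -2.273, -0.0]
ft_force: [0.3, 0.5, -0.4]
gripper_width: 0.0684
```

```bash
python3 - <<'E'
from h import *
o=st();im=snap('wrist','w4.png');c=cam('wrist',o);h=cv2.cvtColor(im,cv2.COLOR_BGR2HSV)
q=proj(c,[.453,-.263,.042]);print('expect',q)
b=cv2.inRange(h,(105,120,40),(125,255,255));N,l,s,ce=cv2.connectedComponentsWithStats(b)
for i in range(1,N):
    if s[i,4]>80: print('blue',ce[i].round(1),s[i],plane(c,ce[i],.055).round(4))
w=cv2.inRange(h,(0,0,150),(180,50,255));N,l,s,ce=cv2.connectedComponentsWithStats(w)
for i in range(1,N):
    if s[i,4]>800:
        P=np.array([plane(c,p,.029)[:2]*1000 for p in np.argwhere(l==i)[:,::-1]],np.float32);print('white',ce[i].round(),s[i,4],cv2.minAreaRect(P))
cv2.imwrite('pics/w4b.png',cv2.resize(im,None,fx=1.42,fy=1.42))
E
```

```text
t 6.55 p [ 0.4537 -0.3339  0.1936] yaw,tilt [92.85  0.24] F [ 0.3  0.5 -0.4] w 0.0684
expect [283.50687395 114.87065482]
blue [284.2 117.1] [276  82  16  70 693] [ 0.4536 -0.2648  0.055 ]
blue [339.2 325.1] [ 322  294   40   74 1545] [ 0.5239 -0.475   0.055 ]
blue [436.7 304.6] [415 298  44  17 451] [ 0.6228 -0.4447  0.055 ]
blue [430.8 395.9] [ 407  366   53   54 1917] [ 0.6395 -0.5655  0.055 ]
white [121.  30.] 5806 ((305.13739013671875, -198.3408966064453), (84.7225112915039, 49.60772705078125), 0.7266392111778259)
white [283. 114.] 9733 ((452.8750305175781, -264.87554931640625), (112.52950286865234, 84.11985778808594), 2.8797497749328613)
```

View pics/w4b.png

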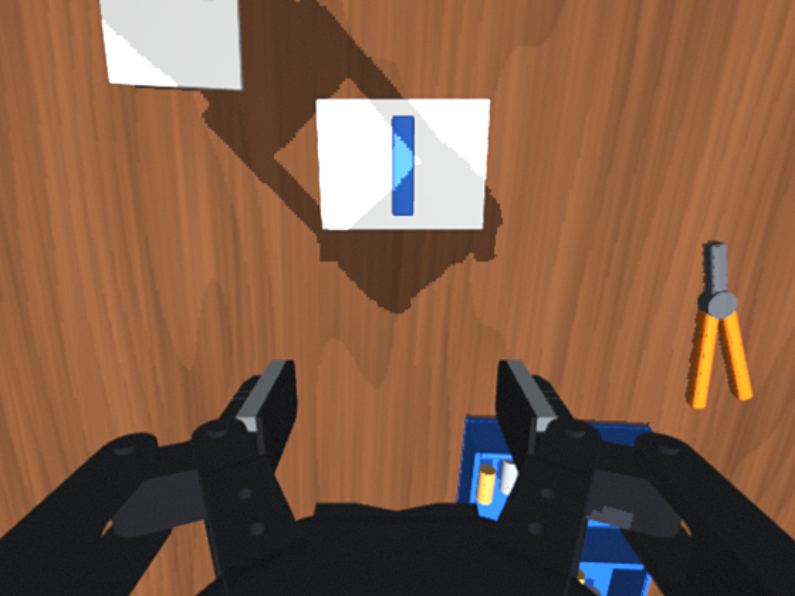

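Cover centre is (0.4532, −0.2649), yaw 2.9°, and its plate measures 112.5×84 mm, which matches; rib and plate centres agree at wrist pixel (284,116). Nothing stands in the way of the grasp.

```bash
python3 - <<'E'
from h import *
go(.4532,-.2649,.032,92.88)
E
```

```text
total scaled shift [0.2745 0.0118 0.6491] turn z -0.0002
```

play_rows(steps=[[0.137,0.006,0,0,0,0,0.8],[0.137,0.006,0,0,0,0,0.8],[0,0,0.16,0,0,0,0.8],[0,0,0.16,0,0,0,0.8],[0,0,0.12,0,0,0,0.8],[0,0,0.1,0,0,0,0.8],[0,0,0.05,0,0,0,0.8],[0,0,0,0,0,0,0.8]])

```text
time: 7.4
eef_pos: [0.4526, -0.2648, 0.0462]
orientation: [-2.16, -2.274, 0.001]
ft_force: [0.1, 0.8, -0.0]
gripper_width: 0.0683
```

```bash
python3 - <<'E'
from h import *
st();go(.4532,-.2649,.032,92.88)
E
```

```text
t 7.4 p [ 0.4526 -0.2648  0.0462] yaw,tilt [92.95  0.28] F [ 0.1  0.8 -0. ] w 0.0683
total scaled shift [-0.0007  0.0024  0.0566] turn z 0.0006
```

play_rows(steps=[[0,0.002,0.03,0,0,0,0.8],[0,0,0.026,0,0,0,0.8],[0,0,0,0,0,0,0.8],[0,0,0,0,0,0,0],[0,0,0,0,0,0,0],[0,0,0,0,0,0,0],[0,0,0,0,0,0,0],[0,0,0,0,0,0,0],[0,0,0,0,0,0,0],[0,0,0,0,0,0,0]])

```text
time: 8.4
eef_pos: [0.4551, -0.2667, 0.0349]
orientation: [2.163, 2.277, 0.0]
ft_force: [-0.6, 0.6, 4.2]
gripper_width: 0.0124
```

play_rows(steps=[[0,0,-0.04,0,0,0,0],[0,0,-0.08,0,0,0,0],[0,0,-0.12,0,0,0,0],[0,0,-0.16,0,0,0,0],[0,0,0,0,0,0,0]])

```text
time: 8.9
eef_pos: [0.4583, -0.269, 0.1405]
orientation: [2.155, 2.27, 0.002]
ft_force: [1.1, -0.9, 0.1]
gripper_width: 0.0125
```

```bash
python3 - <<'E'
from h import *
o=st();go(.526,-.0735,.13,75.6)
im=snap('scene','s5.png');snap('wrist','w5.png')
cv2.imwrite('pics/c5.png',np.hstack([cv2.resize(im[50:230,140:340],(440,396)),cv2.copyMakeBorder(cv2.resize(cv2.imread('pics/w5.png'),(360,270)),0,126,0,0,cv2.BORDER_CONSTANT)]))
E
```

```text
t 8.9 p [ 0.4583 -0.269   0.1405] yaw,tilt [92.97  0.67] F [ 1.1 -0.9  0.1] w 0.0125
total scaled shift [0.7673 0.3106 0.039 ] turn z 0.1516
```

View pics/c5.png

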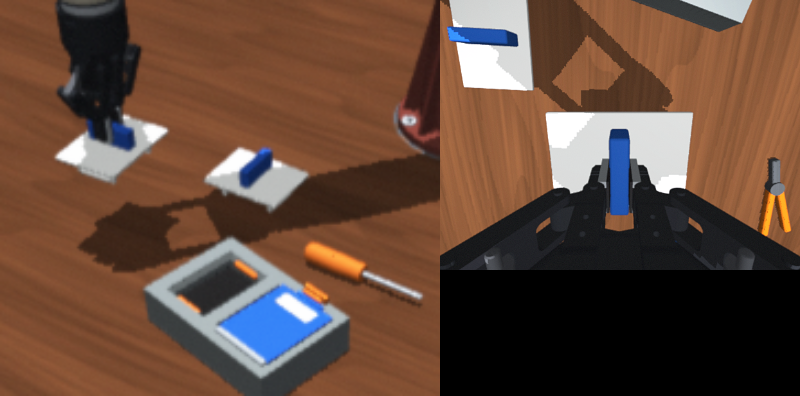

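The cover is held: rib between the pads and plate level, and the flap is still shut. I'll measure where the cover sits in the tool frame from the wrist view.

```bash
python3 - <<'E'
from h import *
im=cv2.imread('pics/w5.png');h=cv2.cvtColor(im,cv2.COLOR_BGR2HSV)
p=robot.camera_params('wrist');M=np.array(p['mount']);c=(np.array(p['mtx']),M[:3,:3],M[:3,3])
w=cv2.inRange(h,(0,0,110),(180,50,255));w[:,:150]=0;w[:165]=0
N,l,s,ce=cv2.connectedComponentsWithStats(w)
m=np.zeros_like(w)
for i in range(1,N):
    if s[i,4]>400: print(s[i],ce[i].round());m[l==i]=1
for z in(.003,.006):
    P=np.array([plane(c,q,z)*1000 for q in np.argwhere(m>0)[:,::-1]])
    B=lambda t:P[np.abs(P[:,0]-t)<2]
    for t in(35,25,15): print(z,t,'y range',B(t)[:,1].min().round(1),B(t)[:,1].max().round(1))
    for y in(-45,-25,25,45): print('y',y,'far x',P[np.abs(P[:,1]-y)<2][:,0].max().round(1))
b=cv2.inRange(h,(105,120,40),(125,255,255));b[:,:240]=0;b[:,340:]=0
ys,xs=np.nonzero(b);print(xs.min(),xs.max(),ys.min(),ys.max());print('rib far end top',[plane(c,(280,r),-.020)*1000 for r in np.unique(ys)[[0,-1]]])
st()
E
```

```text
[  164   174   230   128 20791] [279. 226.]
0.003 35 y range -55.9 53.4
0.003 25 y range -56.0 53.5
0.003 15 y range -55.8 53.5
y -45 far x 44.5
y -25 far x 44.5
y 25 far x 44.5
y 45 far x 44.5
0.006 35 y range -57.1 54.7
0.006 25 y range -57.0 54.5
0.006 15 y range -57.0 54.6
y -45 far x 44.0
y -25 far x 44.0
y 25 far x 44.0
y 45 far x 44.0
263 295 201 333
rib far end top [array([ 37.72087437,  -0.59824008, -20.        ]), array([-26.95560558,  -0.51455347, -20.        ])]
t 9.0 p [ 0.4552 -0.2667  0.1354] yaw,tilt [92.97  0.13] F [-0.9  0.  -1.4] w 0.0126
```

```bash
python3 - <<'E'
from h import *
go(.5269,-.0757,.125,75.6)
E
```

```text
total scaled shift [0.748  0.326  0.0412] turn z 0.1516
```

play_rows(steps=[[0.125,0.054,0,0,0,0,0],[0.125,0.054,0,0,0,0,0],[0.125,0.054,0,0,0,0,0],[0.125,0.054,0,0,0,0,0],[0.125,0.055,0,0,0,0,0],[0.123,0.055,0,0,0,0,0],[0,0,0,0,0,0.051,0],[0,0,0,0,0,0.051,0],[0,0,0,0,0,0.05,0],[0,0,0.04,0,0,0,0],[0,0,0,0,0,0,0],[0,0,0,0,0,0,0]])

```text
time: 10.2
eef_pos: [0.5249, -0.0751, 0.1224]
orientation: [-2.48, -1.924, 0.004]
ft_force: [-0.1, 0.1, -1.7]
gripper_width: 0.013
```

```bash
python3 - <<'E'
from h import *
o=st();go(.5269,-.0757,.105,75.6)
E
```

```text
t 10.2 p [ 0.5249 -0.0751  0.1224] yaw,tilt [75.62  0.22] F [-0.1  0.1 -1.7] w 0.013
total scaled shift [-0.0005  0.0086  0.0696] turn z 0.0002
```

play_rows(steps=[[0,0.008,0.04,0,0,0,0],[0,0,0.04,0,0,0,0],[0,0,0.02,0,0,0,0],[0,0,0,0,0,0,0],[0,0,0,0,0,0,0]])

```text
time: 10.7
eef_pos: [0.5282, -0.0758, 0.099]
orientation: [-2.483, -1.924, 0.001]
ft_force: [0.6, 0.0, -1.4]
gripper_width: 0.0126
```

```bash
python3 - <<'E'
from h import *
o=st();im=snap('wrist','w6.png');go(.5269,-.0757,.080,75.6);np.save('w6.npy',np.array([*o['eef_pos'],*o['orientation']]))
cv2.imwrite('pics/w6b.png',cv2.resize(im[:,90:470],None,fx=1.42*1.2,fy=1.42*1.0 if 0 else 1.42*1.2,interpolation=cv2.INTER_CUBIC)[:600])
E
```

```text
t 10.7 p [ 0.5282 -0.0758  0.099 ] yaw,tilt [7.555e+01 4.000e-02] F [ 0.6  0.  -1.4] w 0.0126
total scaled shift [-0.0008 -0.0066  0.0777] turn z -0.0004
```

View pics/w6b.png

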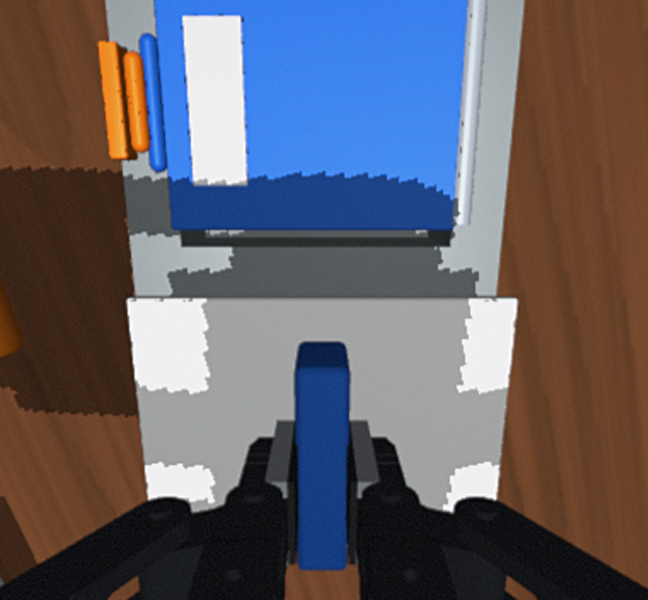

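```bash
python3 - <<'E'
from h import *
v=np.load('w6.npy');c=cam('wrist',{'eef_pos':v[:3],'orientation':v[3:]});A=Rm(v[3:])
f=lambda p,z:(A.T@(plane(c,(p[0]/1.704+90,p[1]/1.704),z)-v[:3])*1000).round(1)
for nm,p,z in(('caseL',(133,290),.05),('caseR',(497,290),.05),('caseL2',(107,5),.05),('caseR2',(524,5),.05),('plL',(128,298),.093),('plR',(517,298),.093),('plL2',(147,490),.093),('plR2',(497,490),.093),('flap near edge L',(171,228),.054),('R',(453,228),.054)):print(nm,f(p,z))
E
```

```text
caseL [ 37.8 -69.9  49. ]
caseR [37.8 63.3 48.9]
caseL2 [128.8 -68.8  49. ]
caseR2 [128.8  63.2  49. ]
plL [ 43.2 -56.1   6. ]
plR [43.2 54.9  6. ]
plL2 [-18.9 -56.6   6. ]
plR2 [-18.9  55.1   5.9]
flap near edge L [ 60.2 -53.   45. ]
R [60.2 44.7 45. ]
```

Against the case, the cover needs −2 mm along tool y; both estimates give 2.0–2.4. Along tool x it is within 1 mm. Correct this and lower it into the lead-in.

play_rows(steps=[[0,-0.008,0,0,0,0,0],[0,0,0.03,0,0,0,0],[0,0,0.03,0,0,0,0],[0,0,0.016,0,0,0,0],[0,0,0,0,0,0,0],[0,0,0,0,0,0,0]])

```text
time: 11.35
eef_pos: [0.5262, -0.0753, 0.08]
orientation: [-2.483, -1.924, 0.001]
ft_force: [0.2, 0.0, -0.2]
gripper_width: 0.0128
```

```bash
python3 - <<'E'
from h import *
st();go(.5269,-.0757,.060,75.6)
E
```

```text
t 11.35 p [ 0.5262 -0.0753  0.08  ] yaw,tilt [7.555e+01 4.000e-02] F [ 0.2  0.  -0.2] w 0.0128
total scaled shift [-0.0008  0.003   0.0798] turn z -0.0004
```

play_rows(steps=[[0,0,0.008,0,0,0,0],[0,0,0.008,0,0,0,0],[0,0,0.008,0,0,0,0],[0,0,0,0,0,0,0]])

```text
time: 11.75
eef_pos: [0.5263, -0.0754, 0.0758]
orientation: [-2.482, -1.924, 0.001]
ft_force: [-4.0, 1.8, 7.8]
gripper_width: 0.0125
```

play_rows(steps=[[0,0,0.008,0,0,0,0],[0,0,0.008,0,0,0,0],[0,0,0,0,0,0,0]])

```text
time: 12.05
eef_pos: [0.5263, -0.0754, 0.0711]
orientation: [-2.483, -1.924, 0.001]
ft_force: [-1.9, -0.6, 0.7]
gripper_width: 0.0123
```

play_rows(steps=[[0,0,0.008,0,0,0,0],[0,0,0.008,0,0,0,0],[0,0,0,0,0,0,0]])

```text
time: 12.35
eef_pos: [0.5261, -0.0753, 0.0661]
orientation: [-2.482, -1.924, 0.001]
ft_force: [-3.0, -0.2, 2.4]
gripper_width: 0.0126
```

Contact force peaked at 7.8 N with the plate about 15 mm above the rim, then dropped, so the latches have been passed. Press on to flush.

play_rows(steps=[[0,0,0.008,0,0,0,0],[0,0,0.008,0,0,0,0],[0,0,0,0,0,0,0]])

```text
time: 12.65
eef_pos: [0.5265, -0.0754, 0.0629]
orientation: [-2.483, -1.924, 0.0]
ft_force: [-4.2, 1.0, 6.4]
gripper_width: 0.0129
```

play_rows(steps=[[0,0,0.006,0,0,0,0],[0,0,0,0,0,0,0]])

```text
time: 12.85
eef_pos: [0.5266, -0.0754, 0.0617]
orientation: [-2.483, -1.924, 0.0]
ft_force: [-4.5, 0.7, 8.4]
gripper_width: 0.0129
```

play_rows(steps=[[0,0,0.006,0,0,0,0],[0,0,0,0,0,0,0]])

```text
time: 13.05
eef_pos: [0.5268, -0.0754, 0.061]
orientation: [-2.483, -1.925, 0.0]
ft_force: [-6.2, 0.9, 11.2]
gripper_width: 0.0125
```

play_rows(steps=[[0,-0.004,0.006,0,0,0,0],[0,0,0.004,0,0,0,0],[0,0,0,0,0,0,0],[0,0,0,0,0,0,0]])

```text
time: 13.45
eef_pos: [0.5268, -0.0755, 0.0609]
orientation: [2.482, 1.924, 0.001]
ft_force: [-9.0, 2.5, 22.7]
gripper_width: 0.013
```

```bash
python3 - <<'E'
from h import *
o=st();im=snap('side','d7.png');b=snap('scene','s7.png')
w=snap('wrist','w7.png')
A=lambda i:cv2.resize(i,(400,300),interpolation=cv2.INTER_CUBIC)
cv2.imwrite('pics/c7.png',np.vstack([np.hstack([A(im[110:260,190:390]),A(b[100:250,150:350])]),np.hstack([A(w),A(b)])]))
h=cv2.cvtColor(w,cv2.COLOR_BGR2HSV)
E
```

```text
t 13.45 p [ 0.5268 -0.0755  0.0609] yaw,tilt [7.557e+01 5.000e-02] F [-9.   2.5 22.7] w 0.013
```

View pics/c7.png

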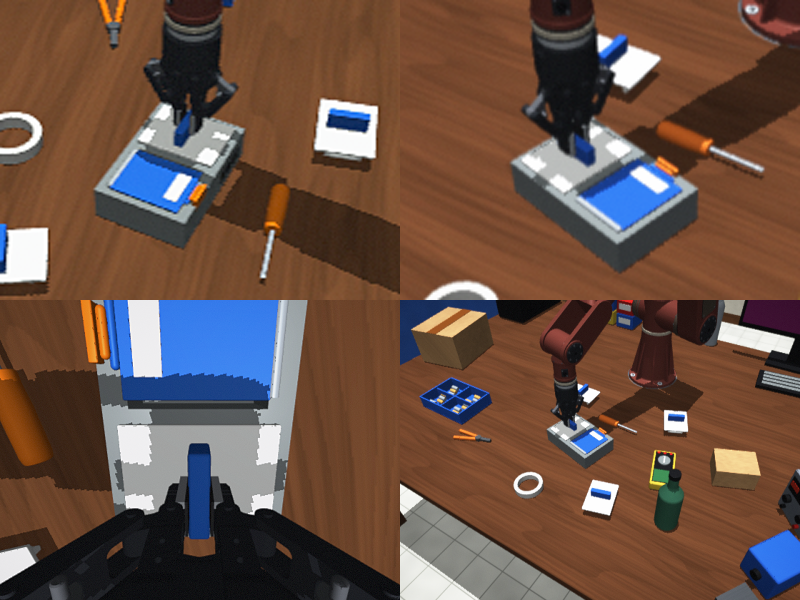

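The plate is flush, with a hard stop at TCP z 0.061 and force up to 23 N. The flap is shut and nothing else has moved, so I'm handing in while pressing.

```bash
python3 - <<'E'
from h import *
st();robot.close_job();st()
E
```

```text
t 13.6 p [ 0.5268 -0.0755  0.0608] yaw,tilt [7.557e+01 5.000e-02] F [-9.2  2.2 23. ] w 0.0124
the job is handed in; nothing more can be done
the job is handed in; nothing more can be done
```

I pressed the flap down with the closed fingers, took the right-most cover by its rib, snapped it into the bay and handed the job in at 13.6 s while still pressing. No verdict is reported.

- **Flap:** it took up to about 19 N and stayed flush under the catch after I let go. It was still shut in the last pictures.
- **Cover:** force peaked at about 8 N (low in the given 8–18 N range) with the plate about 15 mm above the rim. It then dropped, so both latches should have snapped.
- **Final push:** force climbed to about 11 N, then to 23 N against a hard stop at TCP height 0.061 m. That is where the plate should be flush on the rim.
- **Alignment:** the cover is within about 2 mm of the bay centre by my estimate, with tool tilt under 0.1°. The TCP also reads within about 2 mm of where it was aimed.
- **Bystanders:** none looked shifted in the last scene picture; I did not measure them.
- **Disagreements:** about 9 N of sideways force remained, which suggests a misfit of a millimetre or so. Earlier, after gripping the cover, its position in the tool was 1–2 mm off what I had aimed for; I corrected that before inserting it.

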